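# Wedge a loose carton flush with a spacer plate

### The job

One of the three cartons stands loose in its pocket, because only that pocket has a gap wide enough for the spacer plate. Draw the plate straight up out of its slotted rack by its top edge, slide it down into that wide gap right to the pocket's floor, and with it push the carton sideways, gently, until the carton sits upright and flush against the pocket's side wall on the side away from the plate. Leave the other two cartons alone, and finish still gripping the plate and pressing the carton against the wall: do not let go.

Things in the scene. Friction and masses are not known exactly. Their poses are not given: they have to be found in the camera images.
- spacer: loose grey spacer plate, 60 (x, width) x 10 (y, thickness) x 150 (z, height) mm, about 0.1 kg. It stands upright in the middle slot of the rack, its lower edge 10 mm above the desk. Origin: centre of its lower edge face; z up along its height.
- rack: fixed white rack block, 90 (x) x 100 (y) x 55 (z) mm, with three slots open at the top, each 65 long (x) x 13.5 wide (y), 45 mm deep, 32 mm apart along y; the outer two are empty. Origin: centre of its underside, on the desk.
- pocket_1: one of three alike fixed grey pockets, open at the top: outside 90 (x, depth) x 86 (y, width) mm; inside 80 deep x 76 wide, centred; floor 4 mm thick; two side walls (on its +y and -y sides) 5 mm thick and 80 mm high, back wall (+x) 60 mm high, front lip (-x) 16 mm high. Origin: centre of its underside, on the desk; x from front to back, y across its width, z up. It holds the slim carton.
- pocket_2: one of three alike fixed grey pockets, open at the top: outside 90 (x, depth) x 86 (y, width) mm; inside 80 deep x 76 wide, centred; floor 4 mm thick; two side walls (on its +y and -y sides) 5 mm thick and 80 mm high, back wall (+x) 60 mm high, front lip (-x) 16 mm high. Origin: centre of its underside, on the desk; x from front to back, y across its width, z up. It holds wide carton a.
- pocket_3: one of three alike fixed grey pockets, open at the top: outside 90 (x, depth) x 86 (y, width) mm; inside 80 deep x 76 wide, centred; floor 4 mm thick; two side walls (on its +y and -y sides) 5 mm thick and 80 mm high, back wall (+x) 60 mm high, front lip (-x) 16 mm high. Origin: centre of its underside, on the desk; x from front to back, y across its width, z up. It holds wide carton b.
- slim_carton: loose slim carton, 61 (x) x 47 (y) x 98 (z) mm, about 0.05 kg, standing upright in its pocket with the same axes to within a few degrees, close to the +y side wall, so that the wide gap is on its -y side. Origin: centre of its underside, resting on the pocket's floor.
- wide_carton_a: loose wide carton, 51 (x) x 71 (y) x 75 (z) mm, standing in its pocket with gaps of 1 to 4 mm at its sides. Origin: centre of its underside, on the pocket floor.
- wide_carton_b: loose wide carton just like wide_carton_a, in its own pocket. Origin: centre of its underside.

How it is judged:
By the outcome, as a careful person would: the job done as asked, in the order asked, and still so for the second after the job is handed in, while the arm keeps its last pose, push and grip.
It also fails if it takes over 40 s, if anything falls off the work surface, if the arm or the gripper's body presses on something with over 40 N, if the wrist force passes 120 N, or if a joint passes its speed limit or range.

### The arm

A 6-joint arm with a two-finger parallel gripper is mounted at the origin on a cart in front of the work surface, level with it; the furniture and walls round the work are solid. World frame = base frame: x ahead of the robot, y to its left, z up, the work surface at z = 0. Lengths are in m, angles in degrees, forces in N, time in s.
With the tool pointing down it reaches from about 0.25 to 0.725 m from the base axis. Payload 9.7 kg.
Tool frame: the origin (TCP) lies midway between the tips of the shut fingers; the grasp point (between the pads) lies bot.hold_point_z behind it (bot.hold_point_z is the distance from the TCP to the grasp point, in m); z points along the fingers, y is the line along which they close (so a half turn about z gives the same grasp; the last joint's range is limited). The gripper opens to 85 mm and grips with 20 to 120 N. Pads are 22 mm wide; open, the fingers measure 114 mm over their backs; the gripper's body (76 mm by 85 mm) begins 54 mm behind the grasp point. The pads swing forward as they close: fully open they stand 13 mm farther back than shut.
Start: joints at [67.666, 4.979, 10.078, 95.1, 0, 90], TCP at [0.209, 0.509, 0.231] pointing down, gripper open.
Joint ranges: [-179.16, 179.16], [-48.56, 103.87], [-65.8, 70.77], [-126.05, 130.52], [-82.76, 87.17], [-180, 180]. Speed limits (degrees/s): [127.2, 127.2, 147.25, 180, 180, 180].

### API

Orientations are given as [roll, pitch, yaw] about the fixed x, y, z axes, in that order (R = Rz(yaw) Ry(pitch) Rx(roll)).
In Python, from workcell import bot, camera, camera_model, ticket gives the robot as it stands.
- The arm moves only by the tool send_rows, never from a script. Its argument "targets" is text: rows parted by semicolons, each of 5 numbers parted by spaces: the shift along the tool's x, y, z in mm, then the turn about the tool's z in degrees, then the closure in counts, from 0 (fully open) to 255 (shut). A call has 1 to 20 rows; each row is the pose to reach, as a shift and turn from the pose commanded when the call began, along the tool's axes at that moment; what a row does not reach only later rows make up. A row lasts 1/8 s, in which the tool goes at most 62.5 mm and 10.7 degrees, less where a joint would pass 70% of its speed; a pose out of reach is approached as far as the arm can. A call with a gripper value outside its range is refused whole. The fingers move at their own pace and stop on an object; "newtons" is the grip in N (left out, the last holds). Time passes only in rows, so rows that repeat a pose let the fingers close. It gives the time, the measured TCP pose, the force, the opening and the grip force at its end, in the units of the state.
- bot.get_obs(): the state, without advancing time (a new reading comes with each control period).
- camera(name): name is "scene" or "top"; returns the picture (480x640x3 uint8, blue, green, red); there is no depth.
- camera_model(name): a dict with "K" (3x3 intrinsics, pixels), "pose" (4x4, takes a point from camera to world coordinates). Camera axes: x right, y down, z forward; pixel columns grow to the right and rows downward; lengths in m; the calibration is good to about 2 mm. A picture is of the moment at which its call begins. camera_model takes no time and is no camera call.
- ticket.job_done(): hands the job in; it is judged then, once.
The state is a dict: "time": time; "q": joint angles; "qd": joint speeds; "joint_efforts": joint torques, N m; "ee_pos": TCP position; "tcp_rot": TCP orientation; "wrist_force": force on the tool from outside, world axes, zero at the start; "torque": the same for the moment, N m; "opening": finger opening in m; "grasp_force": force on a finger pad.
Only numpy, scipy, OpenCV 4.12 (cv2) and the standard library are available. Lean on these libraries where they do the work, as an engineer would, in place of code of your own. Each camera call takes 0.05 s, during which the arm holds its last target. There are 200 camera calls.

## Working session

There is one attempt and no reset: what is moved stays moved. The work goes in short steps, Python scripts to look and compute and a tool call to move; the robot and the scene stay as the last step left them, time stands still between calls to the robot, and variables do not carry over. Pictures are saved under pics/ and viewed, at most 10 in all, crops included, and the job is handed in when it is done.

Besides the shell and the picture viewer there is one more tool, called after "Emit:" as name(argument=value, ...), one argument or row to a line, values as JSON. send_rows: Moves the arm, as the interface text tells. Its arguments: {"type":"object","properties":{"targets":{"type":"string"},"newtons":{"type":"number"}},"required":["targets"]}

```bash
mkdir -p pics; python3 - <<'E'
from workcell import bot,camera,camera_model
import cv2,numpy as np
np.set_printoptions(precision=4,suppress=True)
for n in("scene","top"):
    cv2.imwrite(f"pics/{n}0.png",camera(n)); m=camera_model(n); print(n,m["K"],m["pose"])
print(bot.get_obs(),bot.hold_point_z)
E
```

```text
scene [[512.961    0.     325.6192]
 [  0.     512.961  238.2431]
 [  0.       0.       1.    ]] [[ 0.693  -0.5135  0.5061 -0.1084]
 [-0.7209 -0.5066  0.473  -0.5168]
 [ 0.0135 -0.6926 -0.7212  0.8357]
 [ 0.      0.      0.      1.    ]]
top [[574.3165   0.     326.1325]
 [  0.     574.3165 242.5243]
 [  0.       0.       1.    ]] [[ 0.0192 -0.9863  0.1641  0.2602]
 [-0.9996 -0.0155  0.0241 -0.0111]
 [-0.0212 -0.1645 -0.9862  1.2268]
 [ 0.      0.      0.      1.    ]]
{'time': 0.1, 'q': array([67.6647,  5.0082, 10.0381, 95.0997,  0.0004, 90.0017]), 'qd': array([ 0.018 , -0.1129,  0.1889,  0.0513,  0.0001, -0.061 ]), 'joint_efforts': array([ -0.0002, -52.156 ,  46.5656,   0.016 ,   0.    ,  -0.    ]), 'ee_pos': array([0.2089, 0.5085, 0.2306]), 'tcp_rot': array([-179.9302,   -0.0004,  157.6631]), 'wrist_force': array([0.2311, 0.193 , 0.1175]), 'torque': array([-0.0126,  0.0004, -0.0035]), 'grasp_force': 0.0, 'opening': 0.08557513565270708} 0.0187
```

View pics/scene0.png

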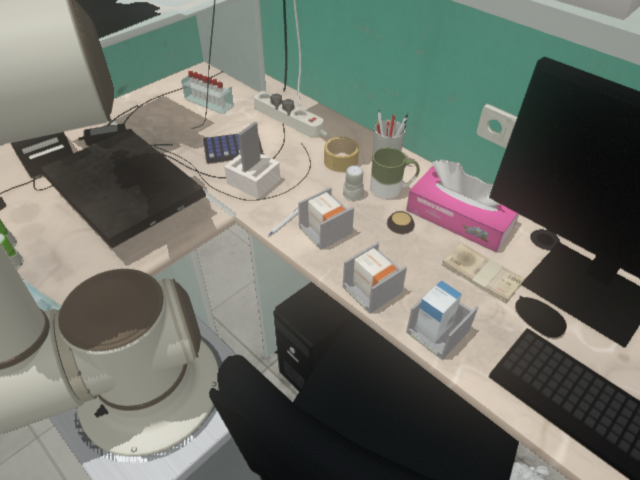

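View pics/top0.png

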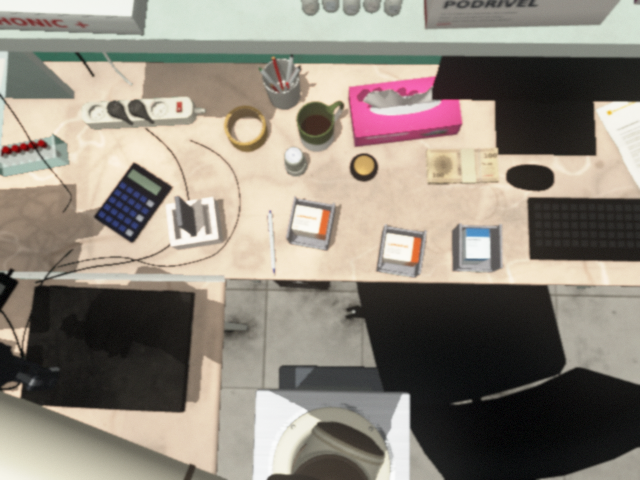

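The scene view shows the rack with its plate at (252,165) and the slim blue carton's pocket at (440,315). In the top view they are at (193,221) and (477,247). I'll enlarge both.

```bash
python3 - <<'E'
import cv2,numpy as np
s=cv2.imread("pics/scene0.png");t=cv2.imread("pics/top0.png")
def c(i,x,y,w=80,h=60): 
    return cv2.resize(i[y:y+h,x:x+w],(400,300),interpolation=cv2.INTER_CUBIC)
def c2(i,x,y,w=107,h=80): return cv2.resize(i[y:y+h,x:x+w],(400,300),interpolation=cv2.INTER_CUBIC)
cv2.imwrite("pics/z0.png",np.vstack([np.hstack([c(t,155,190),c(t,440,215)]),np.hstack([c2(s,205,118),c2(s,390,275)])]))
E
```

```text
(no output)
```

View pics/z0.png

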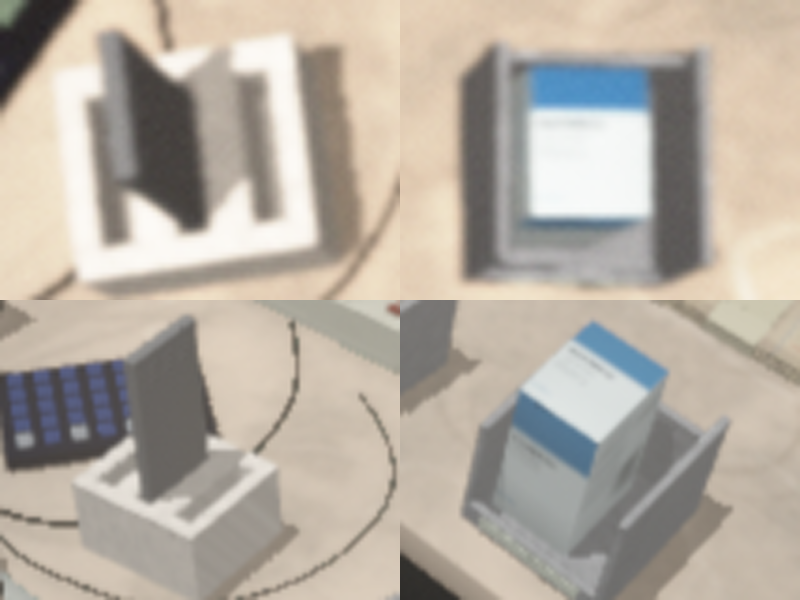

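The crops show the plate's top strip in the top view from tile (112,37) to (126,182), and the rack's top corners at (57,72), (292,37), (325,245) and (80,285). The pocket's wall tops run at tile x≈500 and ≈704. The carton's top face spans (530,68) to (650,218), with the wide gap on its right (-y) side.

```bash
cat > h.py <<'E'
import numpy as np
from workcell import camera_model
np.set_printoptions(precision=4,suppress=True)
def cast(n,px,z):
    m=camera_model(n);P=m["pose"];px=np.atleast_2d(px).astype(float)
    d=np.c_[px,np.ones(len(px))]@np.linalg.inv(m["K"]).T@P[:3,:3].T
    return (P[:3,3]+d*((z-P[2,3])/d[:,2])[:,None])[:,:2]
def tile(px,x,y,s): return np.atleast_2d(px)/s+[x-.5+.5/s,y-.5+.5/s]
def rep(name,p):
    e=p[0]-p[-1]; print(name,p.mean(0),"pts",p.tolist() if 0 else p.round(4).ravel(),"yaw",np.degrees(np.arctan2(e[1],e[0])))
E
python3 - <<'E'
from h import *
T=lambda p:tile(p,155,190,5); U=lambda p:tile(np.array(p)-[400,0],440,215,5)
S=lambda p:tile(np.array(p)-[0,300],205,118,3.745); V=lambda p:tile(np.array(p)-[400,300],390,275,3.745)
rep("plate top",cast("top",T([[112,37],[126,182]]),.16))
rep("plate scene -y edge",cast("scene",S([[195,322],[137,364]]),.16))
rep("rack top BL BR FR FL",cast("top",T([[57,72],[292,37],[325,245],[80,285]]),.055))
r=cast("top",T([[57,72],[80,285],[292,37],[325,245]]),.055);rep("rackL",r[:2]);rep("rackR",r[2:])
rep("rack scene L F R",cast("scene",S([[75,483],[192,540],[280,466]]),.055))
rep("pocket -y wall top",cast("top",U([[703,47],[709,265]]),.08))
rep("pocket +y wall top",cast("top",U([[500,47],[500,270]]),.08))
rep("pocket -y wall scene",cast("scene",V([[727,422],[625,527]]),.08))
c=cast("top",U([[530,68],[650,68],[650,218],[528,218]]),.102);rep("carton",c);rep("c+y",c[[0,3]]);rep("c-y",c[[1,2]])
c=cast("scene",V([[592,321],[667,374],[598,444],[521,389]]),.102);rep("carton scene",c);rep("c+y",c[[0,3]]);rep("c-y",c[[1,2]])
E
```

```text
plate top [0.4935 0.2985] pts [0.5218 0.303  0.4652 0.2941] yaw 8.926806377207985
plate scene -y edge [0.4925 0.2911] pts [0.5195 0.2958 0.4655 0.2865] yaw 9.754864570532886
rack top BL BR FR FL [0.4956 0.2985] pts [0.5321 0.3562 0.5486 0.2576 0.46   0.2392 0.4415 0.3407] yaw 9.747495753816294
rackL [0.4868 0.3485] pts [0.5321 0.3562 0.4415 0.3407] yaw 9.747495753816294
rackR [0.5043 0.2484] pts [0.5486 0.2576 0.46   0.2392] yaw 11.722220675941037
rack scene L F R [0.4819 0.2777] pts [0.4414 0.337  0.4572 0.2399 0.5471 0.2562] yaw 142.5690171585682
pocket -y wall top [ 0.4502 -0.3343] pts [ 0.4945 -0.3345  0.4058 -0.3342] yaw -0.1986479328659122
pocket +y wall top [ 0.4478 -0.2519] pts [ 0.4933 -0.2528  0.4024 -0.2511] yaw -1.0765324768791042
pocket -y wall scene [ 0.4475 -0.3369] pts [ 0.4899 -0.3375  0.405  -0.3363] yaw -0.8619957101965587
carton [ 0.4508 -0.2826] pts [ 0.4805 -0.2598  0.4812 -0.3071  0.4212 -0.3055  0.4204 -0.2578] yaw -1.9192426049547113
c+y [ 0.4505 -0.2588] pts [ 0.4805 -0.2598  0.4204 -0.2578] yaw -1.9192426049547113
c-y [ 0.4512 -0.3063] pts [ 0.4812 -0.3071  0.4212 -0.3055] yaw -1.5628836461275102
carton scene [ 0.4486 -0.284 ] pts [ 0.4785 -0.2616  0.4767 -0.3065  0.4193 -0.3065  0.42   -0.2616] yaw -0.008276621992245064
c+y [ 0.4493 -0.2616] pts [ 0.4785 -0.2616  0.42   -0.2616] yaw -0.008276621992245064
c-y [ 0.448  -0.3065] pts [ 0.4767 -0.3065  0.4193 -0.3065] yaw -0.05395598847404981
```

Emit:
send_rows(
  targets="-25 -6 0 -3 0; -70 -18 0 -7 0; -120 -30 0 -12 0; -170 -43 0 -17 0; -220 -56 0 -21 0; -270 -68 0 -26 0; -315 -80 0 -30 0; -338 -86 0 -32 0; -344 -87 10 -32.3 0; -344 -87 16 -32.3 0; -344 -87 16 -32.3 0; -344 -87 16 -32.3 0",
  newtons=40,
)

```text
time: 1.6
ee_pos: [0.4935, 0.2982, 0.2155]
tcp_rot: [180.0, 0.0, -170.0]
wrist_force: [-0.7, -1.3, 0.2]
opening: 0.0856
grasp_force: 0.0
```

```bash
python3 - <<'E'
from workcell import *
import cv2,numpy as np
s=camera("scene");t=camera("top")
c=lambda i,x,y,w,h:cv2.resize(i[y:y+h,x:x+w],(400,300),interpolation=cv2.INTER_CUBIC)
cv2.imwrite("pics/z1.png",np.hstack([c(t,135,165,120,90),c(s,180,70,160,120)]))
o=bot.get_obs();print(o["ee_pos"],o["tcp_rot"],o["wrist_force"],o["q"])
E
```

```text
[0.49379146 0.29805313 0.21570364] [ 1.79986613e+02  3.34871428e-02 -1.69991269e+02] [-0.06616996  0.74133658 -0.08380146] [3.11150195e+01 8.36208597e+00 1.20471468e+01 9.36489996e+01
 4.30110797e-04 2.11062847e+01]
```

View pics/z1.png

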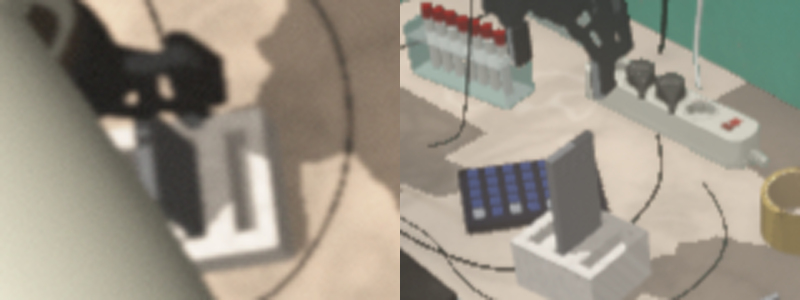

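The open gripper hangs above the plate, and both fingers straddle it in both views. I'll descend around the top edge and close.

Emit:
send_rows(
  targets="0 0 20 0 0; 0 0 45 0 0; 0 0 70 0 0; 0 0 84 0 0; 0 0 86 0 0; 0 0 86 0 120; 0 0 86 0 190; 0 0 86 0 200; 0 0 86 0 200; 0 0 86 0 200; 0 0 86 0 200",
  newtons=40,
)

```text
time: 3.08
ee_pos: [0.4941, 0.2975, 0.1293]
tcp_rot: [180.0, 0.0, -170.0]
wrist_force: [0.0, 1.2, -0.4]
opening: 0.0182
grasp_force: 0.0
```

Emit:
send_rows(
  targets="0 0 0 0 255; 0 0 0 0 255; 0 0 0 0 255; 0 0 0 0 255; 0 0 0 0 255; 0 0 0 0 255",
  newtons=40,
)

```text
time: 3.82
ee_pos: [0.4942, 0.2976, 0.1293]
tcp_rot: [180.0, 0.0, -170.0]
wrist_force: [-0.0, 1.5, 0.9]
opening: 0.0092
grasp_force: 40.2
```

Emit:
send_rows(
  targets="0 0 -3 0 255; 0 0 -8 0 255; 0 0 -15 0 255; 0 0 -22 0 255; 0 0 -30 0 255; 0 0 -38 0 255; 0 0 -46 0 255; 0 0 -56 0 255; 0 0 -70 0 255; 0 0 -90 0 255; 0 0 -110 0 255; 0 0 -125 0 255; 0 0 -130 0 255; 0 0 -130 0 255; 0 0 -130 0 255",
  newtons=60,
)

```text
time: 5.7
ee_pos: [0.494, 0.2974, 0.2586]
tcp_rot: [-180.0, -0.1, -170.0]
wrist_force: [0.5, 0.4, -1.4]
opening: 0.0092
grasp_force: 60.9
```

```bash
python3 - <<'E'
from workcell import *
import cv2,numpy as np
s=camera("scene");t=camera("top")
c=lambda i,x,y,w,h:cv2.resize(i[y:y+h,x:x+w],(400,300),interpolation=cv2.INTER_CUBIC)
cv2.imwrite("pics/z2.png",np.hstack([c(t,135,165,120,90),c(s,180,70,160,120)]))
o=bot.get_obs();print(o["ee_pos"],o["tcp_rot"],o["wrist_force"],o["torque"],o["opening"])
E
```

```text
[0.49397664 0.29744162 0.25864987] [-1.79978716e+02 -5.26576649e-02 -1.70034982e+02] [-0.5987707  -0.07492397 -1.40121817] [0.00603254 0.02304211 0.03787168] 0.009031544300911774
```

View pics/z2.png

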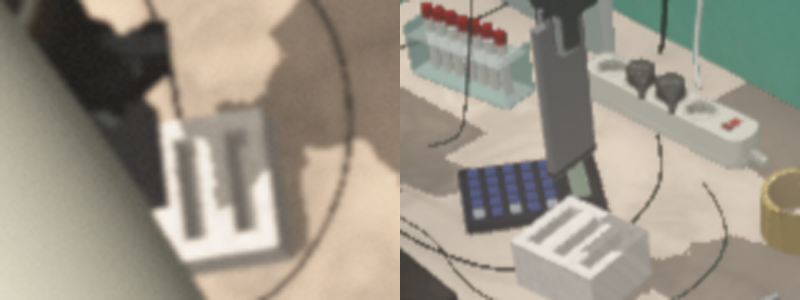

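The plate is clear of the rack and hangs straight. Its lower corners are at tile (555,172) and (595,150) in the right half. Next I'll carry it over to above the wide gap.

Emit:
send_rows(
  targets="4 -15 0 0 255; 13 -50 0 1 255; 24 -95 0 2 255; 36 -142 0 3 255; 48 -190 0 4 255; 60 -238 0 5 255; 72 -286 0 6 255; 84 -334 0 7 255; 96 -382 0 8 255; 108 -430 0 9 255; 120 -478 0 10 255; 132 -524 0 10.7 255; 142 -564 0 10.7 255; 148 -588 0 10.7 255; 151 -597 0 10.7 255; 151.3 -598.8 0 10.7 255; 151.3 -598.8 0 10.7 255; 151.3 -598.8 0 10.7 255",
)

```text
time: 8.05
ee_pos: [0.4489, -0.3176, 0.2595]
tcp_rot: [-180.0, 0.0, 179.3]
wrist_force: [0.3, -0.3, -1.2]
opening: 0.0093
grasp_force: 60.8
```

```bash
python3 - <<'E'
from workcell import *
import cv2,numpy as np
s=camera("scene");t=camera("top");cv2.imwrite("pics/s3.png",s);cv2.imwrite("pics/t3.png",t)
c=lambda i,x,y,w,h:cv2.resize(i[y:y+h,x:x+w],(400,300),interpolation=cv2.INTER_CUBIC)
cv2.imwrite("pics/z3.png",np.hstack([c(t,430,205,93,70),c(s,380,245,133,100)]))
o=bot.get_obs();print(o["ee_pos"],o["tcp_rot"],o["wrist_force"],o["torque"],o["opening"])
E
```

```text
[ 0.44893465 -0.31777847  0.25947729] [-1.79994286e+02  1.41568660e-02  1.79320664e+02] [ 0.3839618  -0.79422273 -0.81044521] [-0.00794423 -0.01441932 -0.06721271] 0.009329994398247643
```

View pics/z3.png

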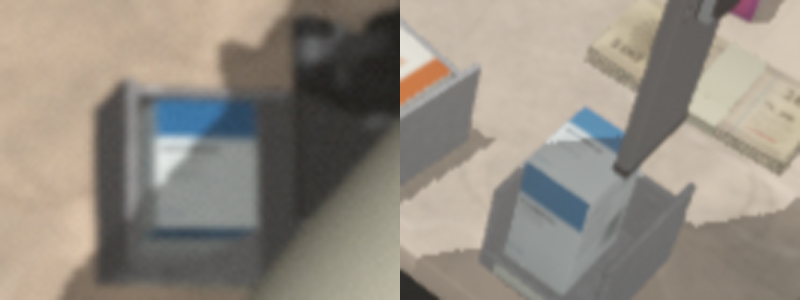

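The plate hangs over the gap. In the right half its -y lower corners are at tile (630,178) and (688,122), and the -y wall's top corner is near (692,184). I'll cast these in the same view.

```bash
python3 - <<'E'
from h import *
V=lambda p:tile(np.array(p)-[400,0],380,245,3.0)
rep("plate -y bottom edge",cast("scene",V([[688,122],[630,178]]),.140))
rep("plate front bottom",cast("scene",V([[613,171],[630,178]]),.140))
rep("-y wall outer top back",cast("scene",V([[695,184],[693,186]]),.08))
rep("-y wall top back inner",cast("scene",V([[688,181],[688,181]]),.08))
rep("carton -y",cast("scene",V([[648,150],[587,209]]),.102))
E
```

```text
plate -y bottom edge [ 0.4525 -0.324 ] pts [ 0.4812 -0.3247  0.4238 -0.3233] yaw -1.4048552035453015
plate front bottom [ 0.4224 -0.3185] pts [ 0.4211 -0.3137  0.4238 -0.3233] yaw 105.23676466544073
-y wall outer top back [ 0.4925 -0.3374] pts [ 0.4936 -0.3374  0.4915 -0.3374] yaw -1.5111684198804163
-y wall top back inner [ 0.4925 -0.3332] pts [ 0.4925 -0.3332  0.4925 -0.3332] yaw 0.0
carton -y [ 0.4472 -0.308 ] pts [ 0.478  -0.3087  0.4165 -0.3074] yaw -1.2222046777453701
```

Emit:
send_rows(
  targets="2 -1 5 0 255; 2 -1 15 0 255; 2 -1 26 0 255; 2 -1 36 0 255; 2 -1 46 0 255; 2 -1 57 0 255; 2 -1 67 0 255; 2 -1 77 0 255; 2 -1 88 0 255; 2 -1 98 0 255; 2 -1 107 0 255; 2 -1 116 0 255; 2 -1 123 0 255; 2 -1 128 0 255; 2 -1 131 0 255; 2 -1 131 0 255; 2 -1 131 0 255",
)

```text
time: 10.28
ee_pos: [0.4469, -0.3194, 0.1286]
tcp_rot: [-180.0, 0.0, 179.3]
wrist_force: [-0.3, -0.7, -1.3]
opening: 0.0092
grasp_force: 60.8
```

Emit:
send_rows(
  targets="0 0 1 0 255; 0 0 2 0 255; 0 0 3 0 255; 0 0 3 0 255; 0 0 3 0 255",
)

```text
time: 10.9
ee_pos: [0.4467, -0.3194, 0.1253]
tcp_rot: [-180.0, -0.0, 179.3]
wrist_force: [-0.3, -0.1, -1.4]
opening: 0.0089
grasp_force: 60.8
```

Emit:
send_rows(
  targets="0 0 0.5 0 255; 0 0 1 0 255; 0 0 1.5 0 255; 0 0 1.5 0 255; 0 0 1.5 0 255",
)

```text
time: 11.52
ee_pos: [0.4467, -0.3194, 0.1238]
tcp_rot: [180.0, 0.0, 179.3]
wrist_force: [0.2, -0.1, -1.9]
opening: 0.0093
grasp_force: 60.8
```

Emit:
send_rows(
  targets="0 0 0.3 0 255; 0 0 0.6 0 255; 0 0 0.6 0 255; 0 0 0.6 0 255",
)

```text
time: 12.02
ee_pos: [0.4468, -0.3194, 0.1234]
tcp_rot: [-180.0, 0.0, 179.3]
wrist_force: [-0.6, -0.4, 2.4]
opening: 0.0089
grasp_force: 61.1
```

Emit:
send_rows(
  targets="0 0 0.3 0 255; 0 0 0.6 0 255; 0 0 0.6 0 255; 0 0 0.6 0 255",
)

```text
time: 12.52
ee_pos: [0.4468, -0.3195, 0.1233]
tcp_rot: [-180.0, 0.0, 179.3]
wrist_force: [-1.8, 0.8, 5.7]
opening: 0.0094
grasp_force: 61.9
```

Emit:
send_rows(
  targets="0 0 -0.4 0 255; 0 1 -0.4 0 255; 0 2 -0.4 0 255; 0 3 -0.4 0 255; 0 4 -0.4 0 255; 0 5 -0.4 0 255; 0 6 -0.4 0 255; 0 6.5 -0.4 0 255; 0 7 -0.4 0 255; 0 7.5 -0.4 0 255; 0 8 -0.4 0 255; 0 8 -0.4 0 255; 0 8 -0.4 0 255",
)

```text
time: 14.15
ee_pos: [0.4472, -0.3118, 0.1234]
tcp_rot: [-179.9, 0.1, 179.3]
wrist_force: [1.2, -2.6, 5.4]
opening: 0.0088
grasp_force: 61.7
```

Emit:
send_rows(
  targets="0 0.5 0 0 255; 0 1 0 0 255; 0 1.5 0 0 255; 0 2 0 0 255; 0 2 0 0 255",
)

```text
time: 14.78
ee_pos: [0.4472, -0.3098, 0.1233]
tcp_rot: [-179.9, 0.0, 179.3]
wrist_force: [0.6, -2.6, 5.0]
opening: 0.0092
grasp_force: 61.8
```

Emit:
send_rows(
  targets="0 0.4 0 0 255; 0 0.8 0 0 255; 0 1.2 0 0 255; 0 1.2 0 0 255; 0 1.2 0 0 255",
)

```text
time: 15.4
ee_pos: [0.4472, -0.3086, 0.1234]
tcp_rot: [-179.9, 0.0, 179.3]
wrist_force: [-0.4, -3.1, 3.6]
opening: 0.0093
grasp_force: 61.8
```

Emit:
send_rows(
  targets="0 0.3 0 0 255; 0 0.6 0 0 255; 0 0.8 0 0 255; 0 0.8 0 0 255; 0 0.8 0 0 255",
)

```text
time: 16.02
ee_pos: [0.4472, -0.3079, 0.1233]
tcp_rot: [-179.9, 0.0, 179.3]
wrist_force: [-0.2, -2.9, 5.6]
opening: 0.0091
grasp_force: 61.7
```

Emit:
send_rows(
  targets="0 0.3 0 0 255; 0 0.6 0 0 255; 0 0.8 0 0 255; 0 0.8 0 0 255; 0 0.8 0 0 255",
)

```text
time: 16.65
ee_pos: [0.4472, -0.3077, 0.1234]
tcp_rot: [-179.9, 0.0, 179.2]
wrist_force: [-0.3, -8.6, 4.0]
opening: 0.0093
grasp_force: 61.7
```

```bash
python3 - <<'E'
from workcell import *
import cv2,numpy as np
s=camera("scene");t=camera("top")
c=lambda i,x,y,w,h:cv2.resize(i[y:y+h,x:x+w],(400,300),interpolation=cv2.INTER_CUBIC)
cv2.imwrite("pics/z4.png",np.hstack([c(t,430,205,93,70),c(s,380,245,133,100)]))
o=bot.get_obs();print(o["ee_pos"],o["tcp_rot"],o["wrist_force"],o["torque"],o["opening"])
E
```

```text
[ 0.44721523 -0.30773233  0.12338806] [-1.79851716e+02  5.06133126e-02  1.79233287e+02] [-0.0982819  -7.72680741  4.67786905] [-1.91134891  0.09098231  0.03904991] 0.009294731860522683
```

View pics/z4.png

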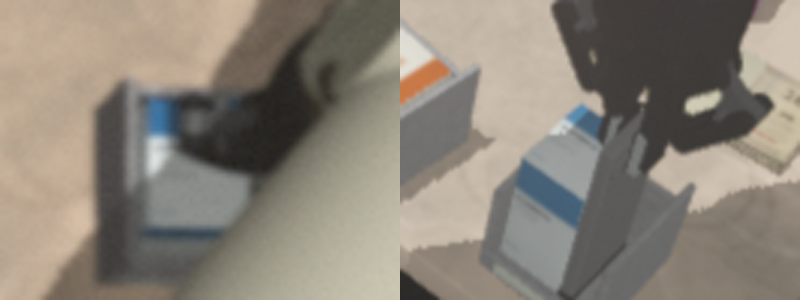

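The carton now stands against the +y wall, with its left edge at tile x≈145 beside the wall and the plate's face on its other side. The push force jumped to 8 N. One small firming step will confirm it has stopped.

Emit:
send_rows(
  targets="0 0.2 0 0 255; 0 0.4 0 0 255; 0 0.4 0 0 255; 0 0.4 0 0 255; 0 0.4 0 0 255; 0 0.4 0 0 255",
)

```text
time: 17.5
ee_pos: [0.4472, -0.3077, 0.1234]
tcp_rot: [-179.8, 0.0, 179.2]
wrist_force: [0.2, -9.6, 3.4]
opening: 0.0092
grasp_force: 61.5
```

```bash
python3 - <<'E'
from h import *
from workcell import *
o=bot.get_obs();print(o["time"],o["ee_pos"],o["tcp_rot"],o["wrist_force"],o["torque"])
# carton top face left/right edges and wall top, top view (tile scale 4.3 from 430,205)
import cv2
U=lambda p:tile(p,430,205,4.3)
rep("wall +y top",cast("top",U([[130,85],[128,270]]),.08))
rep("carton +y",cast("top",U([[147,97],[143,229]]),.102))
E
```

```text
17.5 [ 0.4472 -0.3077  0.1234] [-179.812     0.0451  179.2175] [ 0.2432 -9.5986  3.3667] [-2.2252  0.0369  0.013 ]
wall +y top [ 0.4487 -0.252 ] pts [ 0.4925 -0.2532  0.4048 -0.2507] yaw -1.6844976340434037
carton +y [ 0.4518 -0.2548] pts [ 0.4825 -0.2563  0.421  -0.2533] yaw -2.8369728944392696
```

```bash
python3 - <<'E'
from workcell import *
import cv2,numpy as np
s=camera("scene")
cv2.imwrite("pics/z5.png",cv2.resize(s[270:360,400:500],(660,594),interpolation=cv2.INTER_CUBIC))
E
```

```text
(no output)
```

View pics/z5.png

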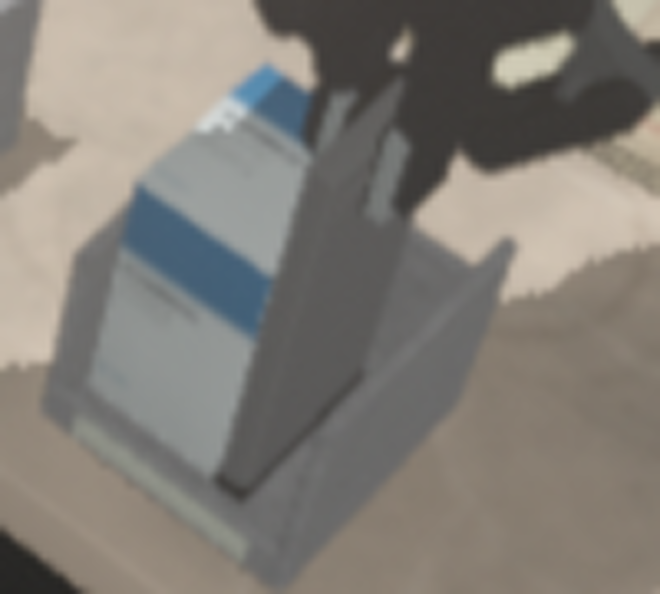

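The carton's front face has corners near (138,183), (272,278), (215,475) and (88,388). The plate's lower front corners are at (218,478) and (243,497). I'll check that top and bottom line up.

```bash
python3 - <<'E'
from h import *
V=lambda p:tile(p,400,270,6.6)
rep("carton top L,R",cast("scene",V([[138,183],[272,278]]),.102))
rep("carton bottom L,R",cast("scene",V([[88,388],[215,475]]),.004))
rep("plate bottom",cast("scene",V([[218,478],[243,497]]),.004))
E
```

```text
carton top L,R [ 0.4199 -0.2804] pts [ 0.4202 -0.2583  0.4196 -0.3026] yaw 89.31029917378595
carton bottom L,R [ 0.4207 -0.2803] pts [ 0.4198 -0.2582  0.4216 -0.3023] yaw 92.29252114485888
plate bottom [ 0.4213 -0.3079] pts [ 0.4214 -0.3035  0.4212 -0.3123] yaw 88.89227531009149
```

```bash
python3 -c "
from workcell import ticket
print(ticket.job_done())"
```

```text
the job is handed in; nothing more can be done
None
```

The job is handed in: the plate is on the pocket floor, still gripped at about 60 N and pressing the slim carton upright and flush against the +y wall with about 10 N; the other two cartons were left alone.

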